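# Bolt the golf shaft into its rest and hold the spring clamp open

### The arm

A 6-joint arm with a two-finger parallel gripper is mounted at the origin on the work surface. World frame = base frame: x ahead of the robot, y to its left, z up, the work surface at z = 0. Lengths are in mm, angles in rad, forces in N, time in s.
With the tool pointing down it reaches from about 325 to 875 mm from the base axis. Payload 4.4 kg.
Tool frame: the origin (TCP) lies on the centre line of the jaws, within the pads' length; the fingertips stand 14 mm ahead of it and the grasp point (between the pads) lies 5 mm behind it (robot.tip_reach is the distance from the TCP to the fingertips, in mm); z points along the fingers, y is the line along which they close (so a half turn about z gives the same grasp; the last joint's range is limited). The gripper opens to 85 mm and grips with 20 to 120 N. Pads are 22 mm wide; open, the fingers measure 114 mm over their backs; the gripper's body (76 mm by 85 mm) begins 54 mm behind the grasp point. The pads swing forward as they close: fully open they stand 13 mm farther back than shut.
Start: joints at [1.028, 0.207, 1.542, -0, 1.393, -0.15], TCP at [220.106, 531.207, 245.282] pointing down, gripper open.
Joint ranges: [-2.73, 2.73], [-0.86, 2.22], [0.23, 2.46], [-1.11, 4.25], [0.08, 2.63], [-2.82, 2.82]. Speed limits (rad/s): [2.79, 2.79, 3.14, 3.14, 3.14, 3.14].

### API

Orientations are given as [roll, pitch, yaw] about the fixed x, y, z axes, in that order (R = Rz(yaw) Ry(pitch) Rx(roll)).
In Python, from cell import robot gives the robot as it stands.
- The arm moves only by the shell command python3 -m pendant 'ROWS' [FORCE]. ROWS is JSON, a list of rows, each an object with "rotation": the turn, a rotation vector about the tool's x, y, z each as a share of 45 degrees, from -1 to 1, a list of three; "linear": the shift along the tool's x, y, z each as a share of 1000 mm, from -1 to 1, a list of three; "claw": the closure, from 0 (fully open) to 1 (shut). In form: [{"rotation": [rx, ry, rz], "linear": [tx, ty, tz], "claw": claw}, ...]. A call has 1 to 10 rows; each row is the pose to reach, as a shift and turn from the pose commanded when the call began, along the tool's axes at that moment; what a row does not reach only later rows make up. A row lasts 1/10 s, in which the tool goes at most 50 mm and 8.59 degrees, less where a joint would pass 70% of its speed; a pose out of reach is approached as far as the arm can. A call with a number of a shift or a turn outside -1 to 1 is refused whole. A call with a gripper value outside its range is refused whole. The fingers move at their own pace and stop on an object; FORCE is the grip in N (left out, the last holds). Time passes only in rows, so rows that repeat a pose let the fingers close. It gives the time, the measured TCP pose, the force, the opening and the grip force at its end, in the units of the state.
- robot.sense(): the state, without advancing time (a new reading comes with each control period).
- robot.snapshot(name): name is "scene" or "top" or "wrist"; returns the picture (420x560x3 uint8, red, green, blue); there is no depth.
- robot.camera_model(name): a dict with "fx", "fy", "cx", "cy" (pixels), "distortion" ([k1, k2, p1, p2, k3] as OpenCV has them; the pictures are not rectified), "T" (4x4, takes a point from camera to world coordinates); the wrist camera has in their place "hand_eye" (4x4, takes a point from camera to tool coordinates, whose origin is the TCP and whose axes are the flange's). Camera axes: x right, y up, looking along -z (the intrinsics and any distortion apply to the point x, -y, -z); pixel columns grow to the right and rows downward; lengths in mm; the calibration is good to about 2 mm. A picture is of the moment at which its call begins: read the wrist's pose just before it. camera_model takes no time and is no camera call.
- robot.hand_in(): hands the job in; it is judged then, once.
The state is a dict: "clock": time; "joint_positions": joint angles; "joint_vel": joint speeds; "tau": joint torques, N m; "tool_pos": TCP position; "orientation": TCP orientation; "contact_force": force on the tool from outside, world axes, zero at the start; "wrist_torque": the same for the moment, N m; "gripper_width": finger opening in mm; "grip_force": force on a finger pad.
Only numpy, scipy, OpenCV 4.12 (cv2) and the standard library are available. Lean on these libraries where they do the work, as an engineer would, in place of code of your own. Each camera call takes 0.05 s, during which the arm holds its last target. There are 200 camera calls.

### The job

Slide the barrel bolt of the shaft rest fully home over the shaft into its keeper, and only after that press the spring clamp's lever down with the gripper fingers until its arm is level, so that the jaw stands open for a shaft change. The program finishes while still holding the lever level against its spring, with the bolt still home. Never push the lever down to its stop, and leave the other things on the bench where they are.

Things in the scene. Friction and masses are not known exactly. Their poses are not given: they have to be found in the camera images.
- clamp: spring-closed shaft clamp screwed to the bench (fixed): steel base 170 x 100 mm reaching from x = -120 to +50 mm, grey cheeks to 130 mm high. Origin on the bench under the golf shaft; +x points away from the lever handle, y along the shaft, z up. A horizontal steel golf shaft (12 mm diameter, axis 60 mm above the bench) lies through it along its y, from -170 to +330 mm.
- lever_hinge (a point): hinge axis of the clamp lever, at (-60, 0, 115) mm in the clamp's frame; the axis runs along the clamp's y.
- lever_grip (a point): centre of the lever's black cross-bar grip: a cylinder of 22 mm diameter, 90 mm long, lying along the clamp's y. It is 150 mm from the hinge axis, at the end of a bare steel arm (14 mm diameter), on the clamp's -x side. At rest it stands about 85 mm above the hinge; when the lever is level it is at hinge height, 115 mm above the bench. Press it down from above; it moves on an arc.
- clamp_lever (a joint): lever angle, rad: 0 at rest (arm 0.60 rad above level, rubber jaw closed on the shaft), grows as the grip is pressed down and the jaw opens; 0.60 is level (a thin fixed steel pointer beside the arm shows the level), 0.95 is the stop. A spring pushes it back to 0: about 4.5 N at the grip at rest, 10 N when level, 14 N at the stop.
- rest: shaft rest screwed to the bench (fixed): aluminium block 36 mm wide on a 190 x 70 mm plate, 130 to 180 mm along the clamp's +y, axes parallel to the clamp's. Origin on the bench under the shaft, which lies in the open slot in its top. The barrel bolt slides along +x above the shaft, through low guides (tops 85 mm above the bench), into the keeper beyond the slot.
- bolt_knob (a point): top centre of the bolt's upright steel knob, a post of 14 to 16 mm diameter reaching 119 mm above the bench and standing 34 mm clear above the guides. It stands 98 mm towards -x of the rest's origin when the bolt is fully drawn, 54 mm when it is home.
- bolt (a joint): bolt travel, m: 0 fully drawn back, 0.044 fully home in the keeper (its stop). Slides along the rest's +x against about 2.5 N of friction and stays where it is left.
- iron_head: bystander: loose golf iron head lying flat, 78 x 50 x 16 mm with a short hosel tube, steel; origin at the centre of its underside
- jar: bystander: loose small jar, 52 mm diameter, 65 mm high; origin at the centre of its underside
- glue: bystander: loose bottle, 44 mm diameter, 110 mm high; origin at the centre of its underside
- cup: bystander: loose grey cup, 72 mm diameter, 85 mm high; origin at the centre of its underside
- mallet: bystander: loose hammer lying on the bench; origin at the centre of its underside
- ferrules: bystander: loose white tray, 100 x 80 x 30 mm; origin at the centre of its underside
- stone: bystander: loose grey sharpening block, 100 x 35 x 20 mm; origin at the centre of its underside
Mind the look-alikes: they are no part of the job. Of the things that look like the rest, take the one that is farthest to the robot's left at the start.

How it is judged (in metres and radians):
On the way, in this order (a step that is already met when the one before it is completed fails the run):
1. the bolt is home in its keeper (value of joint bolt above 0.04 m and value of joint clamp_lever below 0.15 rad), for 0.2 s.
2. the fingers hold the clamp lever level (value of joint clamp_lever between 0.51 and 0.69 rad and contact force between the fingers and clamp_lever above 3 N), for 0.5 s.
At the end, for the whole second after the job is handed in: The bolt is home (travel over 40 of 44 mm), and the lever is at rest within 0.09 rad (5 degrees) of level (0.51 to 0.69 rad), kept there by the gripper fingers (contact force over 3 N) (all of step 2 and value of joint bolt above 0.04 m and velocity of joint clamp_lever between -0.1 and 0.1 rad/s); the arm keeps its last pose, push and grip.
It fails at once if the lever is pressed (over 0.2 rad) before the bolt is home (value of joint clamp_lever above 0.2 rad and value of joint bolt below 0.038 m).
It fails at once if the lever is driven down to its stop (over 0.88 rad) (value of joint clamp_lever above 0.88 rad).
It fails at once if a bystander is moved more than 30 mm (distance of any of iron_head, jar, glue, cup, mallet, ferrules, stone from where it was at the start of the episode above 0.03 m).
It also fails if it takes over 42 s, if anything falls off the work surface, if the arm or the gripper's body presses on something with over 40 N, if the wrist force passes 120 N, or if a joint passes its speed limit or range.

## Working session

There is one attempt and no reset: what is moved stays moved. The work goes in short steps, Python scripts to look and compute and a shell command to move; the robot and the scene stay as the last step left them, time stands still between calls to the robot, and variables do not carry over. Pictures are saved under pics/ and viewed, at most 10 in all, crops included, and the job is handed in when it is done.

```bash
mkdir -p pics; ls; python3 - <<'E'
from cell import robot
import cv2,numpy as np
for n in("scene","top"):
    im=robot.snapshot(n); cv2.imwrite(f"pics/{n}0.png",im[...,::-1]); m=robot.camera_model(n); print(n,{k:np.round(v,3).tolist() for k,v in m.items()})
s=robot.sense(); print(s)
E
```

```text
pics
scene {'fx': 474.886, 'fy': 474.886, 'cx': 285.882, 'cy': 212.539, 'distortion': [-0.157, 0.0, 0.0, 0.0, 0.0], 'T': [[0.619, -0.417, 0.666, 1439.303], [0.785, 0.346, -0.514, -728.167], [-0.016, 0.841, 0.541, 867.909], [0.0, 0.0, 0.0, 1.0]]}
top {'fx': 478.465, 'fy': 478.465, 'cx': 274.073, 'cy': 205.798, 'distortion': [-0.067, 0.0, 0.0, 0.0, 0.0], 'T': [[-0.01, 0.998, -0.06, 452.262], [-1.0, -0.01, 0.001, -55.927], [0.0, 0.06, 0.998, 1275.148], [0.0, 0.0, 0.0, 1.0]]}
{'clock': 0.1, 'joint_positions': array([ 1.02747237e+00,  2.07379030e-01,  1.54280228e+00,  1.93406932e-05,
        1.39350165e+00, -1.50492131e-01]), 'joint_vel': array([ 1.64888668e-03, -8.82954802e-05, -3.02272839e-03, -6.69140842e-04,
        2.79860604e-03, -1.68391835e-03]), 'tau': array([ 9.63984567e-04, -3.84092724e+01, -2.92549735e+01, -2.84809212e-04,
        4.83263648e-03, -1.60235277e-05]), 'tool_pos': array([219.77505909, 530.63930204, 244.22089705]), 'orientation': array([-3.13952882e+00, -3.32203875e-04,  2.74875706e+00]), 'contact_force': array([-0.54946663,  0.11053563, -0.44224913]), 'wrist_torque': array([-0.0101566 ,  0.02821163,  0.00477849]), 'grip_force': 0.0, 'gripper_width': 85.51222174755371}
```

View pics/scene0.png

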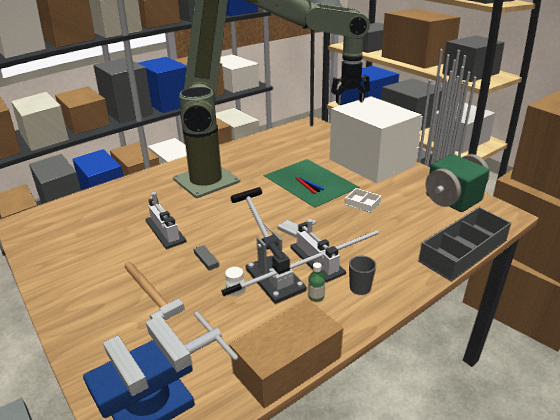

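View pics/top0.png

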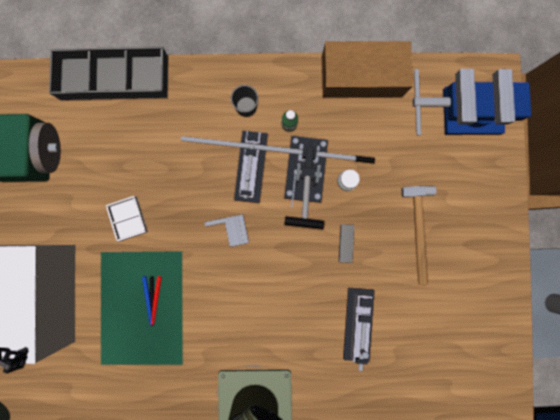

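The scene shows two rest-like units. In top view, one is at (251,166) with the shaft through it, and a look-alike is at (360,325). The farthest left is (251,166). The lever's cross-bar is at (305,222). The black shaft end at (365,159) is a golf grip and not the lever. Next I take one close crop.

```bash
cat > h.py <<'E'
from cell import robot
import cv2,numpy as np
from scipy.spatial.transform import Rotation as R
def cam(n):
    m=robot.camera_model(n); K=np.array([[m['fx'],0,m['cx']],[0,m['fy'],m['cy']],[0,0,1.]]); 
    return m,K,np.array(m['distortion'])
def tool():
    s=robot.sense(); T=np.eye(4); T[:3,:3]=R.from_euler('xyz',s['orientation']).as_matrix(); T[:3,3]=s['tool_pos']; return T
def camT(n,m): return m['T'] if 'T' in m else tool()@m['hand_eye']
def at(n,uv,z,T=None):
    m,K,d=cam(n); T=np.array(camT(n,m) if T is None else T)
    p=cv2.undistortPoints(np.array([[uv]],float),K,d)[0,0]; r=T[:3,:3]@[p[0],-p[1],-1]
    return T[:3,3]+r*(z-T[2,3])/r[2]
def proj(n,P,T=None):
    m,K,d=cam(n); T=np.array(camT(n,m) if T is None else T); q=np.linalg.inv(T)@np.c_[np.atleast_2d(P),np.ones(len(np.atleast_2d(P)))].T
    return cv2.projectPoints((q[:3].T*[1,-1,-1]),np.zeros(3),np.zeros(3),K,d)[0][:,0]
E
python3 - <<'E'
from h import *
im=cv2.imread("pics/top0.png"); c=im[90:240,170:390]; cv2.imwrite("pics/c1.png",cv2.resize(c,None,fx=3.6,fy=3.6,interpolation=cv2.INTER_CUBIC)[:600])
im=cv2.imread("pics/scene0.png"); c=im[185:310,200:400]; cv2.imwrite("pics/c2.png",cv2.resize(c,None,fx=4,fy=4,interpolation=cv2.INTER_CUBIC))
E
```

```text
(no output)
```

View pics/c1.png

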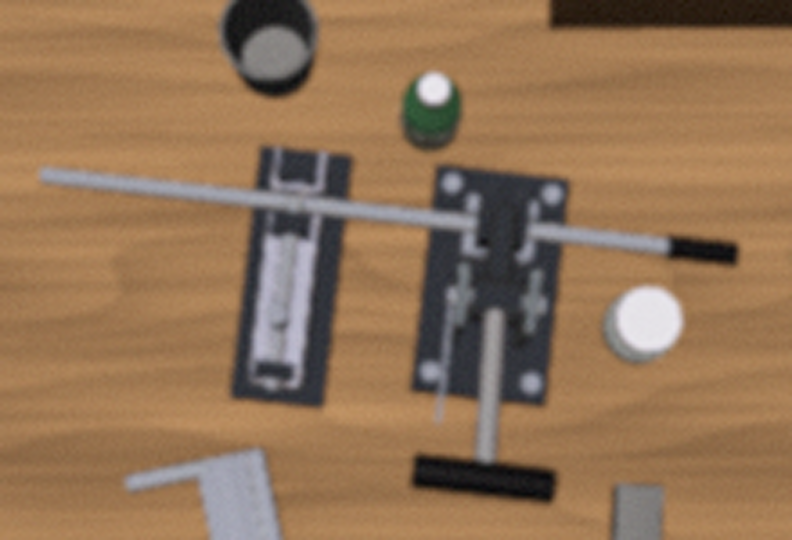

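View pics/c2.png

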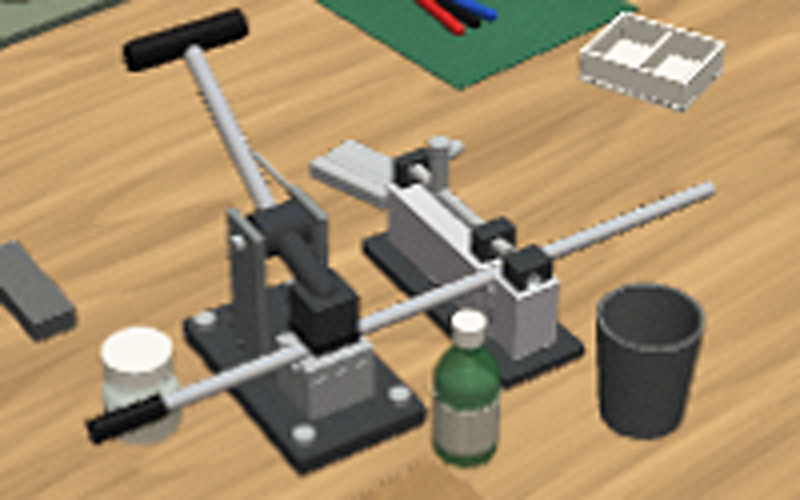

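The crops confirm the choice. The rest at c1 (290,275) carries the shaft, with its knob at c1 (280,323) and c2 (439,143). The cross-bar centre is at c1 (484,478) and c2 (186,38). The shaft ends are at c1 (42,175) and (737,253).

```bash
python3 - <<'E'
from h import *
c1=lambda u,v:((u+.5)/3.6+170-.5,(v+.5)/3.6+90-.5)
c2=lambda u,v:((u+.5)/4+200-.5,(v+.5)/4+185-.5)
a=at("top",c1(42,175),60);b=at("top",c1(737,253),60);print("shaft",a,b,np.linalg.norm(a-b))
d=(a-b)/np.linalg.norm(a-b); yaw=np.arctan2(-d[0],d[1]); o=b+170*d; X=np.array([d[1],-d[0],0]);print("origin",o,"yaw",yaw)
print("grip rest top",at("top",c1(484,475),200),"scene",at("scene",c2(186,38),200),"pred",o-X*(60+150*np.cos(.6)))
g1,g2=at("top",c1(414,470),200),at("top",c1(554,485),200);print("bar len",np.linalg.norm(g1-g2),np.arctan2(-(g1-g2)[0],(g1-g2)[1]))
k=at("scene",c2(439,143),119);print("knob scene",k,"top",at("top",c1(280,323),119),"rel to origin x",(k-o)@X,"y",(k-o)@d)
print("base tips",at("scene",c1(0,0),0)*0+R.from_euler('xyz',robot.sense()['orientation']).as_matrix()[:,1])
print(robot.camera_model("wrist")['hand_eye'].round(2) if hasattr(robot.camera_model("wrist")['hand_eye'],'round') else robot.camera_model("wrist"))
E
```

```text
shaft [702.60977958 179.91145797  60.        ] [ 641.17219742 -316.07255962   60.        ] 499.77467142746434
origin [ 662.07039327 -147.361963     60.        ] yaw -0.12324230805920881
grip rest top [ 481.07665234 -124.16079172  200.        ] scene [ 473.40245382 -121.15264583  200.        ] pred [ 479.66412623 -124.7672833    60.        ]
bar len 87.92532512424783 -0.11743969805784482
knob scene [593.18154179   8.22194071 119.        ] top [587.25015135   6.92039415 119.        ] rel to origin x -87.49236544279006 y 145.93529710667346
base tips [ 0.3828081   0.92382558 -0.00206383]
[[  -0.      0.96    0.3    76.97]
 [   1.      0.     -0.     -0.84]
 [  -0.      0.3    -0.96 -128.15]
 [   0.      0.      0.      1.  ]]
```

```bash
python3 -m pendant '[{"rotation":[0,0,0],"linear":[0,0,-0.08],"claw":0.5},{"rotation":[0,0,0],"linear":[0,0,-0.08],"claw":1},{"rotation":[0,0,-0.345],"linear":[-0.494,-0.355,-0.08],"claw":1},{"rotation":[0,0,-0.345],"linear":[-0.494,-0.355,-0.08],"claw":1},{"rotation":[0,0,-0.345],"linear":[-0.494,-0.355,-0.08],"claw":1},{"rotation":[0,0,-0.345],"linear":[-0.494,-0.355,-0.08],"claw":1},{"rotation":[0,0,-0.345],"linear":[-0.494,-0.355,-0.08],"claw":1},{"rotation":[0,0,-0.345],"linear":[-0.494,-0.355,-0.08],"claw":1},{"rotation":[0,0,-0.345],"linear":[-0.494,-0.355,-0.08],"claw":1},{"rotation":[0,0,-0.345],"linear":[-0.494,-0.355,-0.08],"claw":1}]' 40
python3 -c "
from h import *
T=tool();print((T[:3,:3].T@(np.array([541,14,245])-T[:3,3])).round(0),T.round(3))"
```

```text
clock: 1.1
tool_pos: [429.9, 191.5, 325.0]
orientation: [3.142, -0.0, 3.02]
contact_force: [0.2, 0.3, 0.9]
gripper_width: -0.2
grip_force: 0.0
[-132. -163.   80.] [[-9.93000e-01  1.21000e-01 -0.00000e+00  4.29895e+02]
 [ 1.21000e-01  9.93000e-01  0.00000e+00  1.91523e+02]
 [ 0.00000e+00  0.00000e+00 -1.00000e+00  3.24984e+02]
 [ 0.00000e+00  0.00000e+00  0.00000e+00  1.00000e+00]]
```

```bash
python3 -m pendant '[{"rotation":[0,0,0],"linear":[-0.13,-0.16,0.08],"claw":1},{"rotation":[0,0,0],"linear":[-0.13,-0.16,0.08],"claw":1},{"rotation":[0,0,0],"linear":[-0.13,-0.16,0.08],"claw":1},{"rotation":[0,0,0],"linear":[-0.13,-0.16,0.08],"claw":1},{"rotation":[0,0,0],"linear":[-0.13,-0.16,0.08],"claw":1},{"rotation":[0,0,0],"linear":[-0.13,-0.16,0.08],"claw":1},{"rotation":[0,0,0],"linear":[-0.13,-0.16,0.08],"claw":1}]'
python3 - <<'E'
from h import *
T=tool();print(T[:3,3].round(1)); im=robot.snapshot("wrist")
k=np.array([[587,7,119],[583,9.6,119]]); print(proj("wrist",k))
cv2.imwrite("pics/w1.png",im[...,::-1])
E
```

```text
clock: 1.8
tool_pos: [538.7, 19.4, 245.1]
orientation: [3.141, -0.002, 3.019]
contact_force: [0.6, 0.2, -0.2]
gripper_width: 0.7
grip_force: 0.0
[538.7  19.4 245.1]
[[272.1111094  260.69203895]
 [274.78864393 255.64608075]]
```

View pics/w1.png

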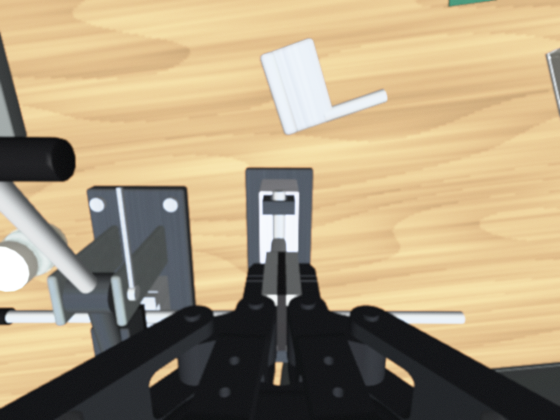

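The wrist view looks back towards the robot. The bolt end and rear guide are at (278,200), in line with the fingers to within about 4 mm, and the knob is hidden behind the fingertips. The fingers are on the knob's robot side, so I descend behind it.

```bash
python3 -m pendant '[{"rotation":[0,0,0],"linear":[0.004,-0.004,0.05],"claw":1},{"rotation":[0,0,0],"linear":[0.004,-0.004,0.09],"claw":1},{"rotation":[0,0,0],"linear":[0.004,-0.004,0.12],"claw":1},{"rotation":[0,0,0],"linear":[0.004,-0.004,0.136],"claw":1},{"rotation":[0,0,0],"linear":[0.004,-0.004,0.136],"claw":1},{"rotation":[0,0,0],"linear":[0.004,-0.004,0.136],"claw":1},{"rotation":[0,0,0],"linear":[0.004,-0.004,0.136],"claw":1}]'
python3 -c "
from h import *
cv2.imwrite('pics/s2.png',cv2.resize(robot.snapshot('scene')[150:300,220:400,::-1],None,fx=4,fy=4)); p=tool()[:3,3]-[662,-147.4,0]; print(p@[.9924,-.123,0],p@[.123,.9924,0],robot.sense()['contact_force'])"
```

```text
clock: 2.55
tool_pos: [536.2, 15.9, 111.6]
orientation: [3.141, 0.004, 3.021]
contact_force: [-0.2, 0.4, 1.1]
gripper_width: 0.2
grip_force: 0.0
-144.8886565705477 146.41104790427522 [-0.56089098 -0.02031901  0.2038108 ]
```

View pics/s2.png

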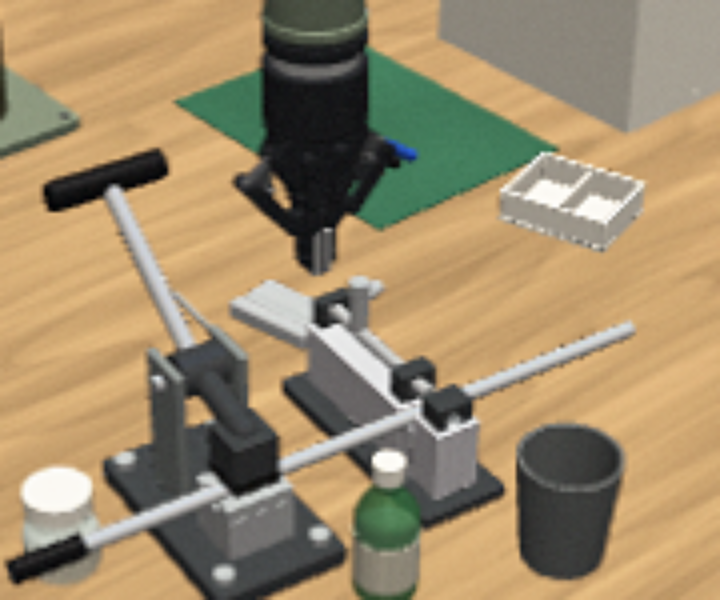

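The closed fingers at (318,265) stand just behind the knob at (358,285), in line with the bolt. Now I push.

```bash
python3 -m pendant '[{"rotation":[0,0,0],"linear":[-0.01,0,0.002],"claw":1},{"rotation":[0,0,0],"linear":[-0.02,0,0.002],"claw":1},{"rotation":[0,0,0],"linear":[-0.028,0,0.002],"claw":1},{"rotation":[0,0,0],"linear":[-0.034,0,0.002],"claw":1},{"rotation":[0,0,0],"linear":[-0.040,0,0.002],"claw":1},{"rotation":[0,0,0],"linear":[-0.046,0,0.002],"claw":1},{"rotation":[0,0,0],"linear":[-0.052,0,0.002],"claw":1},{"rotation":[0,0,0],"linear":[-0.056,0,0.002],"claw":1},{"rotation":[0,0,0],"linear":[-0.06,0,0.002],"claw":1}]'
python3 -c "
from h import *
p=tool()[:3,3]-[662,-147.4,0]; print(p@[.9924,-.123,0],p@[.123,.9924,0],robot.sense()['contact_force'])"
```

```text
clock: 3.5
tool_pos: [594.1, 7.9, 107.0]
orientation: [-3.141, -0.001, 3.02]
contact_force: [-2.9, -0.2, 0.6]
gripper_width: -0.0
grip_force: 1.3
-86.48613094439133 145.788544945606 [-2.9082682  -0.24644059  0.59117181]
```

```bash
python3 -m pendant '[{"rotation":[0,0,0],"linear":[-0.004,0,0],"claw":1},{"rotation":[0,0,0],"linear":[-0.008,0,0],"claw":1},{"rotation":[0,0,0],"linear":[-0.01,0,0],"claw":1}]'
python3 -m pendant '[{"rotation":[0,0,0],"linear":[-0.003,0,0],"claw":1},{"rotation":[0,0,0],"linear":[-0.003,0,0],"claw":1}]'
python3 -m pendant '[{"rotation":[0,0,0],"linear":[-0.003,0,0],"claw":1},{"rotation":[0,0,0],"linear":[-0.003,0,0],"claw":1}]'
```

```text
clock: 3.8
tool_pos: [604.3, 6.6, 107.1]
orientation: [-3.141, -0.0, 3.02]
contact_force: [-2.8, -1.0, 0.6]
gripper_width: 0.2
grip_force: 1.3
clock: 4.0
tool_pos: [605.8, 6.5, 107.0]
orientation: [-3.141, -0.004, 3.02]
contact_force: [-6.5, -0.6, 3.0]
gripper_width: -0.2
grip_force: 3.1
clock: 4.2
tool_pos: [605.9, 6.5, 106.9]
orientation: [-3.141, -0.011, 3.02]
contact_force: [-13.7, -0.1, 8.5]
gripper_width: -0.1
grip_force: 7.1
```

The force rose to 14 N at the expected home position: TCP at -75 mm against the -73 mm predicted. I back off, lift clear and move over the lever grip.

```bash
python3 -m pendant '[{"rotation":[0,0,0],"linear":[0.015,0,0],"claw":1},{"rotation":[0,0,0],"linear":[0.03,0,-0.03],"claw":1},{"rotation":[0,0,0],"linear":[0.04,0,-0.08],"claw":1},{"rotation":[0,0,0],"linear":[0.04,0,-0.12],"claw":1},{"rotation":[0,0,0],"linear":[0.05,0,-0.15],"claw":1},{"rotation":[0,0,0],"linear":[0.112,-0.145,-0.15],"claw":1},{"rotation":[0,0,0],"linear":[0.112,-0.145,-0.15],"claw":1},{"rotation":[0,0,0],"linear":[0.112,-0.145,-0.15],"claw":1},{"rotation":[0,0,0],"linear":[0.112,-0.145,-0.15],"claw":1},{"rotation":[0,0,0],"linear":[0.112,-0.145,-0.15],"claw":1}]'
python3 -c "
from h import *
cv2.imwrite('pics/s3.png',cv2.resize(robot.snapshot('scene')[150:300,220:400,::-1],None,fx=4,fy=4)); p=tool()[:3,3]-[662,-147.4,0]; print(p@[.9924,-.123,0],p@[.123,.9924,0],p[2],robot.sense()['contact_force'])"
```

```text
clock: 5.2
tool_pos: [481.7, -125.5, 258.0]
orientation: [-3.142, 0.003, 3.016]
contact_force: [0.2, 1.0, 0.6]
gripper_width: -0.1
grip_force: 0.0
-181.3063817096692 0.6542493329520539 257.9241358326181 [-0.29740696  0.84529868 -0.04839459]
```

View pics/s3.png

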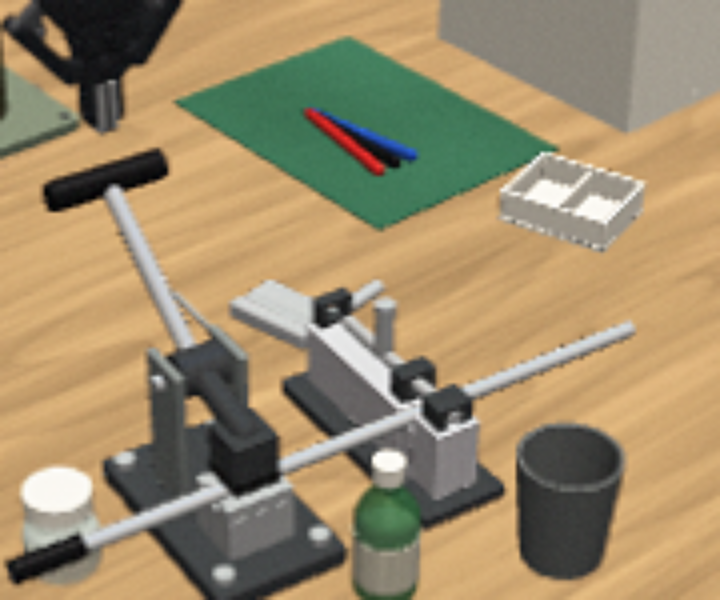

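```bash
python3 - <<'E'
from h import *
o=np.array([662,-147.4,0]);X=np.array([.9924,-.123,0]);d=np.array([.123,.9924,0])
for uv in((384,303),(358,283)):
    k=at("scene",((uv[0]+.5)/4+219.5,(uv[1]+.5)/4+149.5),119)-o; print(k@X,k@d)
for t in(-98,-87,-75,-65,-54):
    q=proj("scene",[o+X*t+d*147+[0,0,119]])[0]; print(t,(q+.5-[220,150])*4)
im=robot.snapshot("top"); cv2.imwrite("pics/t3.png",cv2.resize(im[120:215,225:275,::-1],None,fx=6,fy=6,interpolation=cv2.INTER_CUBIC))
for t in(-98,-75,-54): print((proj("top",[o+X*t+d*147+[0,0,119]])[0]-[225,120])*6)
E
```

```text
-57.08650210211477 146.79169176737454
-87.81852953203334 145.37676685235164
-98 [352.51406022 276.14173137]
-87 [361.04428592 283.35793346]
-75 [370.46271938 291.32615049]
-65 [378.40257433 298.04396914]
-54 [387.23351734 305.51628006]
[125.64483751 367.12902491]
[132.25836797 311.05886413]
[138.28855655 260.00617534]
```

View pics/t3.png

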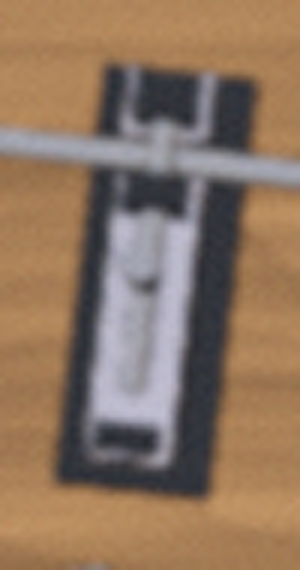

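The knob now measures -57 ± 3 mm and the bolt crosses the shaft into the keeper at t3 (163,145). It had started about 10 mm in, so with the hard-stop force it is home. Now I press the lever along its arc.

```bash
python3 -m pendant '[{"rotation":[0,0,0],"linear":[0.002,-0.001,0.02],"claw":1},{"rotation":[0,0,0],"linear":[0.003,-0.001,0.03],"claw":1},{"rotation":[0,0,0],"linear":[0.006,-0.001,0.04],"claw":1},{"rotation":[0,0,0],"linear":[0.014,-0.001,0.053],"claw":1},{"rotation":[0,0,0],"linear":[0.018,-0.001,0.063],"claw":1},{"rotation":[0,0,0],"linear":[0.022,-0.001,0.074],"claw":1},{"rotation":[0,0,0],"linear":[0.025,-0.001,0.085],"claw":1},{"rotation":[0,0,0],"linear":[0.025,-0.001,0.085],"claw":1}]'
python3 -c "
from h import *
p=tool()[:3,3]-[662,-147.4,0]; print(p@[.9924,-.123,0],p@[.123,.9924,0],p[2],robot.sense()['contact_force'])"
```

```text
clock: 6.1
tool_pos: [455.4, -120.8, 171.9]
orientation: [3.141, -0.003, 3.022]
contact_force: [-5.7, 2.0, 9.5]
gripper_width: -0.2
grip_force: 4.8
-208.2604129917158 0.9446645001221965 171.91366816449533 [-5.74911543  1.99463047  9.53383235]
```

```bash
python3 -m pendant '[{"rotation":[0,0,0],"linear":[0.001,0,0.008],"claw":1},{"rotation":[0,0,0],"linear":[0.002,0,0.016],"claw":1},{"rotation":[0,0,0],"linear":[0.002,0,0.024],"claw":1},{"rotation":[0,0,0],"linear":[0.002,0,0.031],"claw":1},{"rotation":[0,0,0],"linear":[0.002,0,0.031],"claw":1},{"rotation":[0,0,0],"linear":[0.002,0,0.031],"claw":1},{"rotation":[0,0,0],"linear":[0.002,0,0.031],"claw":1}]'
python3 - <<'E'
from h import *
cv2.imwrite('pics/s4.png',cv2.resize(robot.snapshot('scene')[185:285,220:320,::-1],None,fx=6,fy=6,interpolation=cv2.INTER_CUBIC))
o=np.array([662,-147.4,0]);X=np.array([.9924,-.123,0]);d=np.array([.123,.9924,0])
p=tool()[:3,3]-o; print(p@X,p@d,p[2],robot.sense()['contact_force'])
f=lambda P:((proj("scene",[P])[0]+.5-[220,185])*6).round()
for th in(.09,0,-.09): print(th,[f(o-X*(60+150*np.cos(th))+d*s+[0,0,115+150*np.sin(th)]) for s in(-45,45)])
E
```

```text
clock: 6.8
tool_pos: [453.9, -120.9, 142.1]
orientation: [3.142, -0.003, 3.022]
contact_force: [-6.1, -0.1, 10.7]
gripper_width: -0.1
grip_force: 5.2
-209.78036332860833 0.6620714595772965 142.17691221080744 [-6.90473462  0.26227323 10.1755176 ]
0.09 [array([ 61., 198.]), array([228., 144.])]
0 [array([ 63., 221.]), array([229., 166.])]
-0.09 [array([ 65., 245.]), array([231., 190.])]
```

View pics/s4.png

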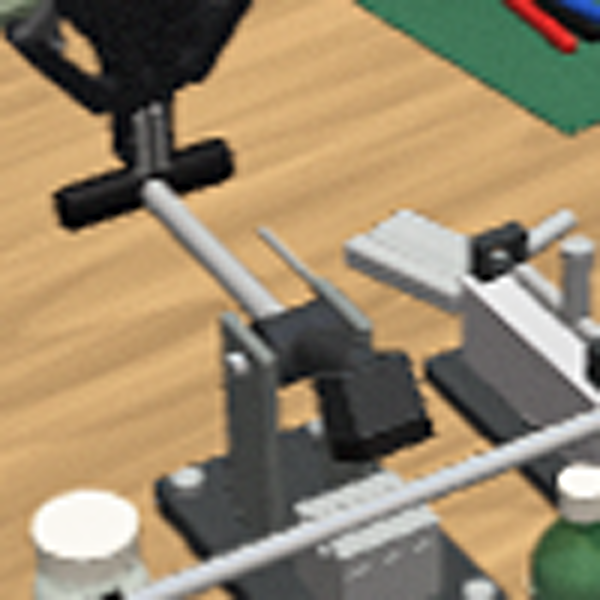

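The bar centre at s4 (146,184) is about 0.03 rad above level, and the arm runs nearly parallel to the pointer. I lower it 3 mm more and hold.

```bash
python3 -m pendant '[{"rotation":[0,0,0],"linear":[0,0,0.003],"claw":1},{"rotation":[0,0,0],"linear":[0,0,0.003],"claw":1},{"rotation":[0,0,0],"linear":[0,0,0.003],"claw":1},{"rotation":[0,0,0],"linear":[0,0,0.003],"claw":1},{"rotation":[0,0,0],"linear":[0,0,0.003],"claw":1},{"rotation":[0,0,0],"linear":[0,0,0.003],"claw":1},{"rotation":[0,0,0],"linear":[0,0,0.003],"claw":1},{"rotation":[0,0,0],"linear":[0,0,0.003],"claw":1}]' && python3 -c "
from cell import robot
print(robot.hand_in())"
```

```text
clock: 7.65
tool_pos: [454.2, -121.0, 139.4]
orientation: [-3.142, -0.002, 3.022]
contact_force: [-6.5, 0.8, 10.5]
gripper_width: 0.3
grip_force: 5.2
the job is handed in; nothing more can be done
None
```

I pushed the bolt against its stop in the keeper, then pressed the lever to about level and handed the job in at 7.65 s with the fingers still holding it (about 10 N); no verdict came back.

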